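# Lift the pressure sensor from its tray pocket into the test nest

### The arm

A 7-joint arm with a two-finger parallel gripper is mounted at the origin on the work surface. World frame = base frame: x ahead of the robot, y to its left, z up, the work surface at z = 0. Lengths are in mm, angles in rad, forces in N, time in s.
With the tool pointing down it reaches from about 425 to 950 mm from the base axis. Payload 4.7 kg.
Tool frame: the origin (TCP) lies at the very end of the fingers, on their centre line; the grasp point (between the pads) lies 19 mm behind it; z points along the fingers, y is the line along which they close (so a half turn about z gives the same grasp; the last joint's range is limited). The gripper opens to 85 mm and grips with 20 to 120 N. Pads are 22 mm wide; open, the fingers measure 114 mm over their backs; the gripper's body (76 mm by 85 mm) begins 54 mm behind the grasp point. The pads swing forward as they close: fully open they stand 13 mm farther back than shut.
Start: joints at [1.295, 0.469, -0.049, 1.532, 0.024, 1.141, -0.082], TCP at [164.95, -654.553, 231.335] pointing down, gripper open.
Joint ranges: [-2.59, 2.59], [-0.33, 1.99], [-1.39, 1.29], [0.1, 2.45], [-1.04, 4.18], [0.21, 1.99], [-2.66, 2.66]. Speed limits (rad/s): [2.57, 2.57, 3.14, 3.14, 3.14, 3.14, 3.14].

### API

Orientations are given as a 3x3 rotation matrix whose columns are the frame's x, y, z axes.
In Python, from cell import robot gives the robot as it stands.
- The arm moves only by the tool servo_tool, never from a script. Its argument "series" is a list of rows, each a list of 4 numbers: the shift along the tool's x, y, z as a fraction of full scale, then the turn about the tool's z as a fraction of full scale. In form: [[dx, dy, dz, yaw], ...]. A call has 1 to 20 rows; each row shifts and turns the commanded pose from where the row before left it, along the tool's axes as they then stand; what a row does not reach is not made up. Full scale, the value 1, is 12 cm for a shift and 6 degrees for a turn. A row lasts 1/8 s, in which the tool goes at most 62.5 mm and 10.7 degrees, less where a joint would pass 70% of its speed; a pose out of reach is approached as far as the arm can. A call with a number of a shift or a turn outside -1 to 1 is refused whole. A call with a gripper value outside its range is refused whole. "claw" is the finger opening in mm, from 0 to 85.4, set as the call begins (left out, the last holds). The fingers move at their own pace and stop on an object; the grip force is fixed at half the most. Time passes only in rows, so rows that do not move let the fingers close. It gives the time, the measured TCP pose, the force, the opening and the grip force at its end, in the units of the state.
- robot.sense(): the state, without advancing time (a new reading comes with each control period).
- robot.camera(name): name is "scene" or "top" or "wrist"; returns a dict with "frame" (384x512x3 uint8, blue, green, red), "depth" (384x512 float32, mm along the optical axis (not along the pixel's ray), 0 where there is no reading), "vfov" (degrees; the focal length in pixels is half the picture's height over the tangent of half this angle, whatever the lens; pixels are square), "cx", "cy" (the principal point, pixels), "cam_to_world" (4x4, takes a point from camera to world coordinates). Camera axes: x right, y down, z forward; pixel columns grow to the right and rows downward; lengths in mm; the calibration is good to about 2 mm. A picture is of the moment at which its call begins.
- robot.sign_off(): hands the job in; it is judged then, once.
The state is a dict: "clock": time; "joints": joint angles; "qd": joint speeds; "tau": joint torques, N m; "ee_pos": TCP position; "tcp_rot": TCP orientation; "force": force on the tool from outside, world axes, zero at the start; "ft_torque": the same for the moment, N m; "grip_width": opening from 0.0 (shut) to 1.0 (fully open); "grasp_force": force on a finger pad.
Only numpy, scipy, OpenCV 4.12 (cv2) and the standard library are available. Lean on these libraries where they do the work, as an engineer would, in place of code of your own. Each camera call takes 0.05 s, during which the arm holds its last target. There are 200 camera calls.

### The job

Take the ceramic pressure sensor by its stem, lift it straight up out of its tray pocket, and stand it upright inside the round cup on the grey test box, keeping it upright all the way. Set it down before letting go, do not drop it, and leave the jaw bolt and the brass plug in their pockets.

Things in the scene. Friction and masses are not known exactly. Their poses are not given: they have to be found in the camera images.
- sensor: Cream ceramic pressure sensor, loose, about 0.12 kg: round disc 40 mm in diameter, 16 mm high, with a slim round stem 16 mm thick and 46 mm long on its centre (62 mm tall in all, the tallest in the tray). Origin: centre of the underside, z up along the stem. Starts in a pocket of the fixed black tray, disc top level with the tray top, so only the stem can be gripped, from any side.
- nest (a point): Centre of the inner floor of the round open aluminium cup on the fixed grey test box (200 x 200 x 60 mm), beside the tray on either side. Cup 66 mm in diameter inside, 74 mm outside; its rim stands 8 mm above this floor, the floor 64 mm above the bench. Rocker switch and guarded toggle at the box's other end, up to 25 mm high, over 85 mm from here. z up.
- jaw_bolt: Bystander in the tray: steel jaw bolt standing head down, hex head 34 mm across flats and 16 mm high in its pocket, threaded shank 20 mm thick, 30 mm tall above it. Origin: centre of the underside. The tray is 180 x 180 x 24 mm with four round pockets in a square, 85 mm between centres, 43 mm in diameter, 16 mm deep (floor 8 mm above the bench), one empty.
- plug: Bystander in the tray: brass plug, round disc 40 mm in diameter and 16 mm high in its pocket, with a square head 20 x 20 mm and 14 mm tall on it. Origin: centre of the underside.
Things that resemble listed ones, but are neither listed nor needed, are in the scene too. What is shaped like the sensor but green, purple or red is not meant.

How it is judged (in metres and radians):
On the way:
1. the sensor is lifted clear of its tray pocket, upright, its underside more than 34 mm above the bench (height (world z) of sensor above 0.034 m and angle between sensor's own z axis and vertical below 0.35 rad), for 0.2 s.
At the end, for the whole second after the job is handed in: The sensor stands at rest and released on the cup's floor: centre within 16 mm of the cup's centre (anywhere inside the rim), underside within 5 mm of the floor, stem within 10 degrees of vertical; the jaw bolt and the plug are within 12 mm of where they started (horizontal distance between sensor and nest below 0.016 m and z of sensor in the frame of nest between -0.005 and 0.005 m and angle between sensor's own z axis and vertical below 0.17 rad and linear speed of sensor below 0.02 m/s and distance of each of jaw_bolt, plug from where it was at the start of the episode below 0.012 m); the robot touches nothing.
It fails at once if the sensor is tipped more than 20 degrees (angle between sensor's own z axis and vertical above 0.35 rad).
It fails at once if the sensor is let go more than 20 mm above the cup's floor, over or near the cup (contact force between the fingers and sensor below 0.05 N and z of sensor in the frame of nest above 0.02 m and horizontal distance between sensor and nest below 0.06 m).
It fails at once if the jaw bolt or the plug is pulled or knocked out of its place (moved more than 12 mm) (distance of any of jaw_bolt, plug from where it was at the start of the episode above 0.012 m).
It also fails if it takes over 43 s, if anything falls off the work surface, if the arm or the gripper's body presses on something with over 40 N, if the wrist force passes 120 N, or if a joint passes its speed limit or range.

## Working session

There is one attempt and no reset: what is moved stays moved. The work goes in short steps, Python scripts to look and compute and a tool call to move; the robot and the scene stay as the last step left them, time stands still between calls to the robot, and variables do not carry over. Pictures are saved under pics/ and viewed, at most 10 in all, crops included, and the job is handed in when it is done.

Besides the shell and the picture viewer there is one more tool, called after ">>>" by a JSON object that holds its "op" and its "data". servo_tool: Moves the arm, as the interface text tells. Its arguments: {"type":"object","properties":{"series":{"type":"array","items":{"type":"array","items":{"type":"number"}}},"claw":{"type":"number"}},"required":["series"]}

```bash
mkdir -p pics
cat > h.py <<'E'
import numpy as np, cv2
from cell import robot
def snap(n):
    c=robot.camera(n); np.savez('pics/%s.npz'%n,**c); return c
def load(n): return dict(np.load('pics/%s.npz'%n))
def P(c,u,v,z=None):
    f=192/np.tan(np.radians(float(c['vfov']))/2); M=c['cam_to_world']
    r=np.array([(u-c['cx'])/f,(v-c['cy'])/f,1])
    if z is None:
        return M[:3,:3]@(r*c['depth'][int(round(v)),int(round(u))])+M[:3,3]
    d=M[:3,:3]@r; return M[:3,3]+d*(z-M[2,3])/d[2]
E
python3 - <<'E'
from h import *
s=robot.sense(); print(s['clock'],s['ee_pos'],s['tcp_rot'])
a=snap('top'); b=snap('scene')
print(a['vfov'],a['cx'],a['cy'],a['cam_to_world'])
cv2.imwrite('pics/a.png',cv2.resize(a['frame'],(800,600))); cv2.imwrite('pics/b.png',cv2.resize(b['frame'],(800,600)))
E
```

```text
0.0 [ 164.78088735 -653.96460099  230.244223  ] [[ 9.69681310e-01  2.44372373e-01 -5.48133694e-04]
 [ 2.44372980e-01 -9.69679395e-01  1.92788015e-03]
 [-6.03933018e-05 -2.00337841e-03 -9.99997991e-01]]
50.37167214979792 252.10754296163392 189.66609727541223 [[-1.75722646e-02 -9.98685041e-01  4.81601878e-02  4.44156533e+02]
 [-9.99843779e-01  1.76436564e-02  1.05764295e-03  5.65991806e+01]
 [-1.90597400e-03 -4.81340790e-02 -9.98839065e-01  1.03406499e+03]
 [ 0.00000000e+00  0.00000000e+00  0.00000000e+00  1.00000000e+00]]
```

View pics/a.png

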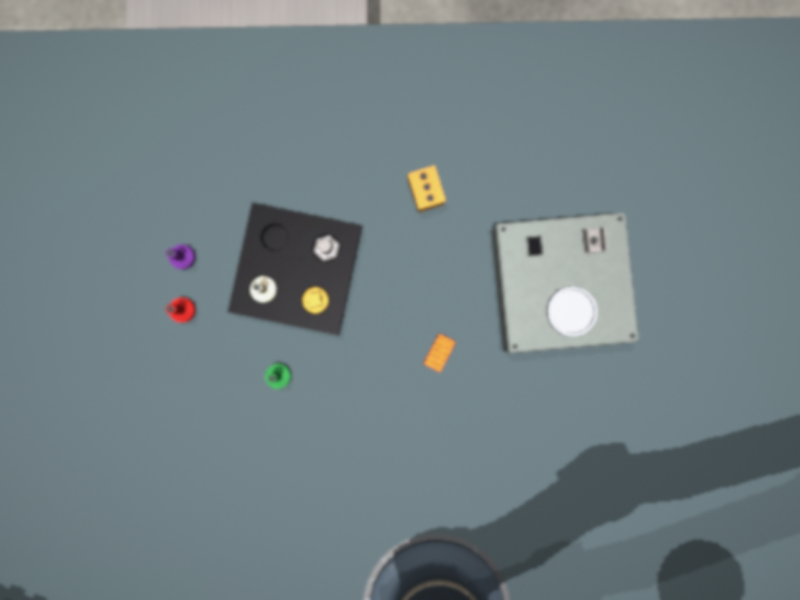

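View pics/b.png

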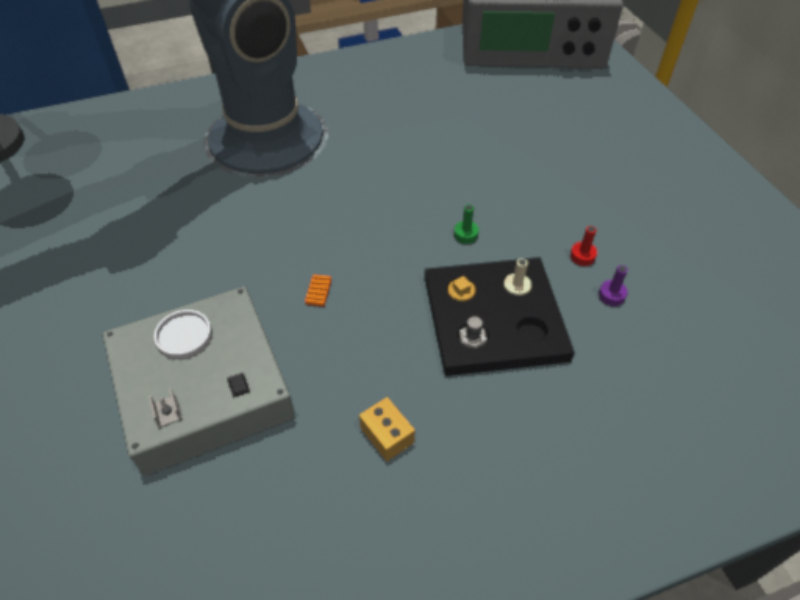

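Candidates in the top view (800x600): cream sensor at (263,289) in the tray, purple at (182,256), red at (181,310), green at (277,376). The bolt is at (326,247), the plug at (315,300) and the cup at (573,311). I choose the cream one and check it in a close crop.

Run:
```python
from h import *
a=load('top'); f=a['frame']
c1=cv2.resize(f[120:220,140:240],(400,400),interpolation=cv2.INTER_CUBIC);c2=cv2.resize(f[130:230,315:415],(400,400),interpolation=cv2.INTER_CUBIC)
cv2.imwrite('pics/c.png',np.hstack([c1,c2]))
for n,u,v,z in [('sensor',168.3,185,24),('bolt',208.5,158,24),('plug',201.5,192,24),('empty',176,152,24),('cupfloor',366.7,199,72),('traycorner',161,130,24),('traycorner2',231,144.5,24)]: print(n,P(a,u,v).round(),P(a,u,v,z).round())
```

```text
sensor [506. 258.  57.] [508. 265.  24.]
bolt [570. 162.  53.] [574. 165.  24.]
plug [489. 181.  40.] [489. 183.  24.]
empty [592. 248.  12.] [590. 245.  24.]
cupfloor [ 464. -214.   63.] [ 464. -212.   72.]
traycorner [646. 282.  24.] [646. 282.  24.]
traycorner2 [607. 108.  22.] [606. 108.  24.]
```

View pics/c.png

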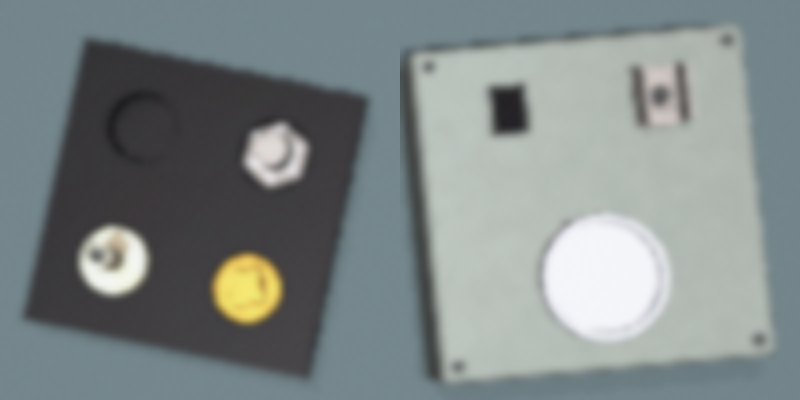

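The crop shows the cream disc with its stem at crop (114,260), i.e. full-frame pixel (168.5,185), and the cup at (366.5,199.5). Pocket spacings come out at 84 mm against 85, so the estimate holds. I move above the sensor.

>>> {"op": "servo_tool", "data": {"series": [[0.316,-0.245,0,0],[0.316,-0.245,0,0],[0.316,-0.245,0,0],[0.316,-0.245,0,0],[0.316,-0.245,0,0],[0.316,-0.245,0,0],[0.316,-0.245,0,0],[0.316,-0.245,0,0],[0.316,-0.245,0,0],[0.316,-0.245,0,0],[0.316,-0.245,0,0],[0.316,-0.245,0,0]], "claw": 55}}

```text
clock: 1.6
ee_pos: [520.5, -200.0, 231.0]
tcp_rot: [[0.97, 0.244, -0.0], [0.244, -0.97, -0.0], [-0.0, -0.0, -1.0]]
force: [-0.3, 0.0, 0.6]
grip_width: 0.643
grasp_force: 0.0
```

>>> {"op": "servo_tool", "data": {"series": [[0.085,-0.378,0,0],[0.085,-0.378,0,0],[0.085,-0.378,0,0],[0.085,-0.378,0,0],[0.085,-0.378,0,0],[0.085,-0.378,0,0],[0.085,-0.378,0,0],[0.085,-0.378,0,0],[0.085,-0.378,0,0],[0.085,-0.378,0,0],[0,0,0,0]]}}

```text
clock: 2.98
ee_pos: [506.4, 268.1, 231.1]
tcp_rot: [[0.968, 0.251, -0.001], [0.251, -0.968, 0.002], [-0.001, -0.003, -1.0]]
force: [-0.9, -0.7, 0.3]
grip_width: 0.642
grasp_force: 0.0
```

Run:
```python
from h import *
s=robot.sense(); print(s['clock'],s['ee_pos'].round(1) if hasattr(s['ee_pos'],'round') else s['ee_pos'],s['joints'],s['grip_width']); print(np.round(s['tcp_rot'],3))
a=snap('wrist'); print(a['cam_to_world'])
cv2.imwrite('pics/w.png',cv2.resize(a['frame'],(800,600)))
```

```text
2.975 [506.4 268.1 231.1] [-0.14309052  0.35199969 -0.53120783  1.75863581  0.19597278  1.08378589
 -2.05634217] 0.6420205219703785
[[ 0.968  0.251 -0.001]
 [ 0.251 -0.968  0.002]
 [-0.001 -0.003 -1.   ]]
[[ 2.51580295e-01 -9.34326239e-01 -2.52471452e-01  5.70002455e+02]
 [-9.67835873e-01 -2.43149247e-01 -6.45923031e-02  2.84272819e+02]
 [-1.03795994e-03  2.60601079e-01 -9.65446011e-01  3.72628301e+02]
 [ 0.00000000e+00  0.00000000e+00  0.00000000e+00  1.00000000e+00]]
```

View pics/w.png

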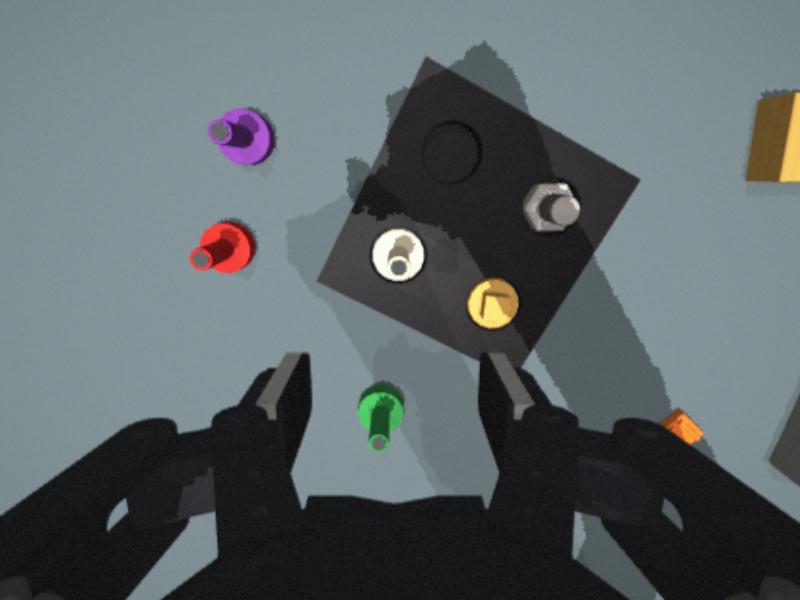

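The wrist view shows the cream disc at (398,254) with its stem top at (399,267). It stands between the jaws, with green, red and purple outside the tray.

Run:
```python
from h import *
a=load('wrist');s=robot.sense();k=1.5625;R=np.array(s['tcp_rot'])
for n,u,v,z in [('disc',398,254,24),('stemtop',399,267,70),('bolt',566,209,54),('plug',493,303,24)]:
    p=P(a,u/k,v/k,z); print(n,p.round(1),P(a,u/k,v/k).round(1),'tool',(R.T@(p-s['ee_pos'])).round(1))
```

```text
disc [511.1 266.4  24. ] [518.5 268.6  68.1] tool [ 4.300e+00 -1.000e-01  2.068e+02]
stemtop [510.5 265.9  70. ] [510.3 265.8  69. ] tool [  3.6   0.2 160.8]
bolt [575.1 164.8  54. ] [575.1 164.8  54.1] tool [ 41.1 114.2 176.7]
plug [492.1 184.   24. ] [495.  187.7  37.1] tool [-34.5  75.  206.8]
```

>>> {"op": "servo_tool", "data": {"series": [[0.033,0,0.3,0],[0,0,0.3,0],[0,0,0.3,0],[0,0,0.25,0],[0,0,0.2,0],[0,0,0.15,0],[0,0,0.1,0],[0,0,0.05,0],[0,0,0,0],[0,0,0,0]]}}

```text
clock: 4.28
ee_pos: [512.4, 264.8, 34.0]
tcp_rot: [[0.97, 0.244, 0.001], [0.244, -0.97, 0.001], [0.001, -0.0, -1.0]]
force: [0.6, -0.5, 0.6]
grip_width: 0.643
grasp_force: 0.0
```

>>> {"op": "servo_tool", "data": {"series": [[0,0,0,0],[0,0,0,0],[0,0,0,0],[0,0,0,0],[0,0,0,0],[0,0,0,0],[0,0,0,0],[0,0,0,0],[0,0,0,0],[0,0,0,0]], "claw": 0}}

```text
clock: 5.52
ee_pos: [512.0, 265.6, 33.8]
tcp_rot: [[0.97, 0.245, 0.001], [0.245, -0.97, 0.002], [0.001, -0.001, -1.0]]
force: [-1.9, 4.8, 4.2]
grip_width: 0.168
grasp_force: 58.7
```

>>> {"op": "servo_tool", "data": {"series": [[0,0,-0.03,0],[0,0,-0.06,0],[0,0,-0.1,0],[0,0,-0.15,0],[0,0,-0.2,0],[0,0,-0.2,0],[0,0,-0.15,0],[0,0,-0.1,0],[0,0,-0.06,0],[0,0,-0.03,0],[0,0,0,0]]}}

```text
clock: 6.9
ee_pos: [511.8, 264.3, 162.6]
tcp_rot: [[0.97, 0.244, -0.001], [0.244, -0.97, -0.0], [-0.001, 0.0, -1.0]]
force: [0.3, -0.3, -1.8]
grip_width: 0.173
grasp_force: 58.9
```

Run:
```python
from h import *
s=robot.sense();R=np.array(s['tcp_rot']);print(s['ee_pos'],s['force'],s['grasp_force'],R.T@(np.array([463,-212,0])-s['ee_pos']))
a=snap('wrist'); cv2.imwrite('pics/w2.png',a['frame'])
```

```text
[511.78074299 264.32176334 162.57401378] [ 0.30065567 -0.28217366 -1.83437456] 58.89864206314087 [-163.59320946  449.91017022  162.8201266 ]
```

View pics/w2.png

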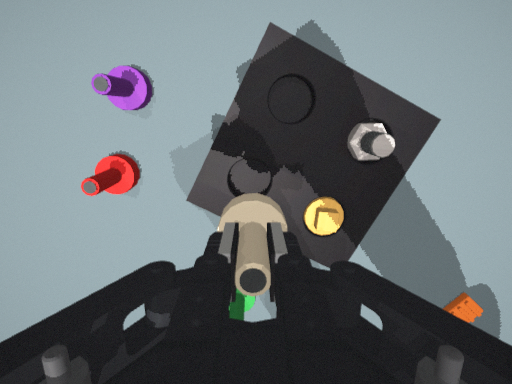

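The sensor is held upright at wrist pixel (252,215), and its pocket at (250,178) is empty. I carry it to the cup, stopping a little short on the robot's side so the camera sees the cup.

>>> {"op": "servo_tool", "data": {"series": [[-0.029,0.058,0,0],[-0.058,0.117,0,0],[-0.087,0.175,0,0],[-0.116,0.234,0,0],[-0.116,0.234,0,0],[-0.116,0.234,0,0],[-0.116,0.234,0,0],[-0.116,0.234,0,0],[-0.116,0.234,0,0],[-0.116,0.234,0,0],[-0.116,0.234,0,0],[-0.116,0.234,0,0],[-0.116,0.234,0,0],[-0.116,0.234,0,0],[-0.116,0.234,0,0],[-0.116,0.234,0,0],[-0.087,0.175,0,0],[-0.058,0.117,0,0],[-0.029,0.058,0,0],[0,0,0,0]]}}

```text
clock: 9.45
ee_pos: [405.5, -225.3, 162.9]
tcp_rot: [[0.97, 0.244, -0.0], [0.244, -0.97, 0.0], [0.0, -0.0, -1.0]]
force: [0.9, 1.0, -0.4]
grip_width: 0.171
grasp_force: 58.9
```

Run:
```python
from h import *
s=robot.sense();print(s['ee_pos'],s['force'],s['grasp_force'],s['joints'])
a=snap('wrist'); cv2.imwrite('pics/w3.png',cv2.resize(a['frame'],(800,600)))
```

```text
[ 405.49885577 -225.34622003  162.87550963] [ 0.9294391   1.04678888 -0.35673331] 58.898799419403076 [ 0.68708513  0.2252278  -0.30976706  2.07847899  0.09050563  0.85040522
 -0.99952016]
```

View pics/w3.png

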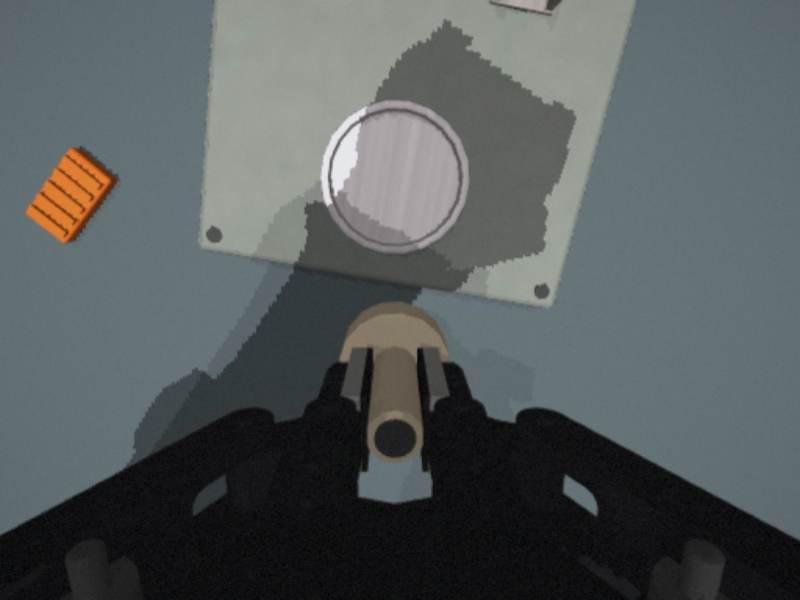

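The cup's outer rim is centred at (395,176) and the stem top at (395,438).

Run:
```python
from h import *
a=load('wrist');s=robot.sense();k=1.5625;R=np.array(s['tcp_rot'])
for n,u,v,z in [('rim',395.5,176.5,72),('l',321,176,72),('r',470,176,72),('t',395,99,72),('b',395,254,72),('stemtop',395,438,199)]:
    p=P(a,u/k,v/k,z); print(n,p.round(1),P(a,u/k,v/k).round(1),'tool',(R.T@(p-s['ee_pos'])).round(1))
```

```text
rim [ 466.9 -210.8   72. ] [ 466.8 -210.9   63.1] tool [62.7  1.5 90.9]
l [ 458.2 -175.4   72. ] [ 458.1 -175.2   70.7] tool [ 62.9 -35.   90.9]
r [ 476.  -246.1   72. ] [ 476.4 -248.4   57.8] tool [62.9 37.9 90.9]
t [ 501. -202.   72.] [ 502.8 -201.5   58.6] tool [97.9  1.2 90.9]
b [ 429.6 -220.    72. ] [ 427.4 -220.6   59.1] tool [24.3  1.2 90.9]
stemtop [ 404.4 -225.9  199. ] [ 404.6 -225.9  199.3] tool [ -1.6   0.8 -36.1]
```

Outer diameter measures 73 mm against 74, so I move 63 mm along tool x, then down.

>>> {"op": "servo_tool", "data": {"series": [[0.04,0,0,0],[0.09,0.006,0,0],[0.135,0,0,0],[0.135,0,0,0],[0.09,0,0,0],[0.035,0,0.05,0],[0,0,0.1,0],[0,0,0.13,0],[0,0,0.12,0],[0,0,0.08,0],[0,0,0.04,0],[0,0,0.02,0],[0,0,0,0]]}}

```text
clock: 11.12
ee_pos: [467.1, -210.8, 98.3]
tcp_rot: [[0.97, 0.244, 0.0], [0.244, -0.97, -0.0], [0.0, 0.0, -1.0]]
force: [-0.2, -0.9, -1.0]
grip_width: 0.171
grasp_force: 58.9
```

>>> {"op": "servo_tool", "data": {"series": [[0,0,0.015,0],[0,0,0.012,0],[0,0,0.01,0],[0,0,0.008,0],[0,0,0,0]]}}

```text
clock: 11.75
ee_pos: [466.9, -210.7, 92.6]
tcp_rot: [[0.97, 0.244, -0.0], [0.244, -0.97, -0.0], [-0.0, -0.0, -1.0]]
force: [-0.6, 0.2, -1.3]
grip_width: 0.168
grasp_force: 58.9
```

Expected contact is near TCP z = 90, so I lower in 0.5–1 mm steps.

>>> {"op": "servo_tool", "data": {"series": [[0,0,0.008,0],[0,0,0.006,0],[0,0,0,0]]}}

```text
clock: 12.12
ee_pos: [466.9, -210.7, 91.0]
tcp_rot: [[0.97, 0.244, -0.0], [0.244, -0.97, 0.0], [-0.0, -0.0, -1.0]]
force: [-0.1, 0.4, -0.7]
grip_width: 0.171
grasp_force: 58.9
```

>>> {"op": "servo_tool", "data": {"series": [[0,0,0.006,0],[0,0,0,0]]}}

```text
clock: 12.38
ee_pos: [466.9, -210.7, 90.3]
tcp_rot: [[0.97, 0.244, -0.0], [0.244, -0.97, -0.0], [-0.0, 0.0, -1.0]]
force: [1.6, 0.4, -0.9]
grip_width: 0.172
grasp_force: 58.9
```

>>> {"op": "servo_tool", "data": {"series": [[0,0,0.006,0],[0,0,0,0]]}}

```text
clock: 12.62
ee_pos: [467.0, -210.7, 89.8]
tcp_rot: [[0.97, 0.244, 0.0], [0.244, -0.97, -0.0], [0.0, 0.0, -1.0]]
force: [-0.9, 0.5, 0.1]
grip_width: 0.169
grasp_force: 59.2
```

>>> {"op": "servo_tool", "data": {"series": [[0,0,0.004,0],[0,0,0,0]]}}

```text
clock: 12.88
ee_pos: [467.1, -210.7, 89.7]
tcp_rot: [[0.97, 0.244, 0.0], [0.244, -0.97, -0.0], [0.0, 0.0, -1.0]]
force: [-1.4, 0.3, 4.6]
grip_width: 0.17
grasp_force: 59.7
```

The force has risen to 4.6 N at the expected height, so it is seated. I release and retreat straight up.

>>> {"op": "servo_tool", "data": {"series": [[0,0,0,0],[0,0,0,0],[0,0,0,0],[0,0,0,0],[0,0,0,0],[0,0,0,0]], "claw": 55}}

```text
clock: 13.62
ee_pos: [467.0, -210.6, 89.1]
tcp_rot: [[0.97, 0.244, 0.0], [0.244, -0.97, -0.0], [0.0, 0.0, -1.0]]
force: [-1.1, 0.2, 0.4]
grip_width: 0.643
grasp_force: 0.0
```

>>> {"op": "servo_tool", "data": {"series": [[0,0,-0.05,0],[0,0,-0.1,0],[0,0,-0.2,0],[0,0,-0.25,0],[0,0,-0.25,0],[0,0,-0.15,0],[-0.2,0,0,0],[-0.2,0,0,0],[0,0,0,0],[0,0,0,0]]}}

```text
clock: 14.88
ee_pos: [421.4, -222.2, 209.9]
tcp_rot: [[0.97, 0.245, 0.002], [0.245, -0.97, -0.001], [0.002, 0.001, -1.0]]
force: [-0.0, -0.0, -0.4]
grip_width: 0.641
grasp_force: 0.0
```

Run:
```python
from h import *
s=robot.sense();print(s['clock'],s['ee_pos'],s['force'],s['grasp_force'])
a=snap('wrist'); cv2.imwrite('pics/w4.png',cv2.resize(a['frame'],(800,600)))
```

```text
14.875 [ 421.35918937 -222.2440568   209.87291072] [-0.01608529 -0.03728191 -0.35520783] 0.0
```

View pics/w4.png

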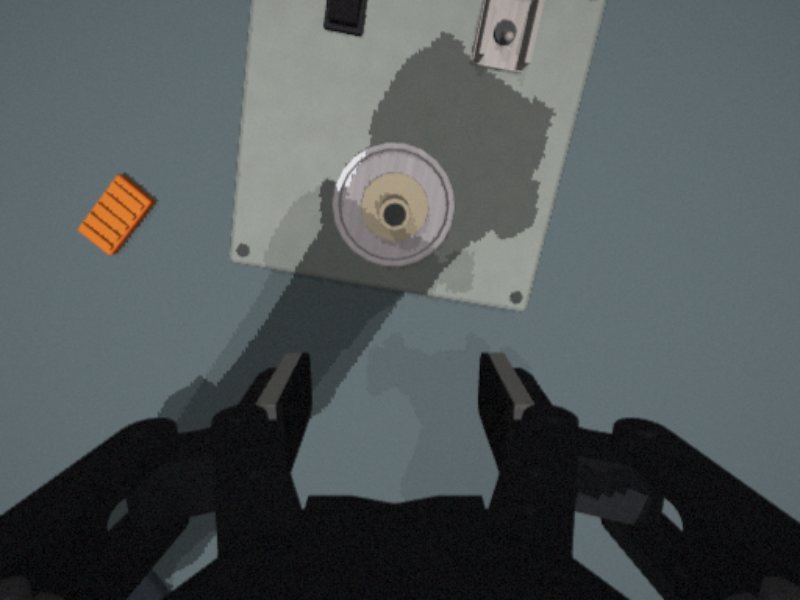

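The sensor stands upright in the cup: the disc is at (395,206), centred in the rim at (393,204), and the gripper is clear.

```bash
python3 -c "
from cell import robot
print(robot.sign_off())"
```

```text
the job is handed in; nothing more can be done
None
```

The sensor is standing upright and released, centred in the cup on the grey test box to within about 2 mm. The jaw bolt and plug were not touched, and the job was handed in at about 15 s; sign-off returned no verdict.

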